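Fill the spice caddy and hold it up

ROBOT

A 6-joint arm with a two-finger parallel gripper is mounted at the origin on the work surface. World frame = base frame: x ahead of the robot, y to its left, z up, the work surface at z = 0. Lengths are in m, angles in rad, forces in N, time in s.
With the tool pointing down it reaches from about 0.35 to 0.85 m from the base axis. Payload 8.1 kg.
Tool frame: the origin (TCP) lies at the very end of the fingers, on their centre line; the grasp point (between the pads) lies 19 mm behind it; z points along the fingers, y is the line along which they close (so a half turn about z gives the same grasp; the last joint's range is limited). The gripper opens to 93 mm and grips with 3 to 60 N. Pads are 15 mm wide; open, the fingers measure 128 mm over their backs; the gripper's body (75 mm by 188 mm) begins 65 mm behind the grasp point.
Start: joints at [-1.194, 0.13, 1.488, -0, 1.523, -0.085], TCP at [0.267, -0.537, 0.219] pointing down, gripper open.
Joint ranges: [-2.96, 2.96], [-0.89, 2.26], [0.02, 2.5], [-1.34, 4.48], [0, 2.73], [-2.66, 2.66]. Speed limits (rad/s): [2.39, 2.39, 2.79, 3.14, 3.14, 3.14].

INTERFACE

Orientations are given as a rotation vector (axis times angle).
In Python, from plant import robot, imaging gives the robot as it stands.
- The arm moves only by the tool jog_arm, never from a script. Its argument "rows" is a list of rows, each a list of 2 entries, a list of its own where there are three numbers: the shift along the tool's x, y, z each as a share of 0.2 m, from -1 to 1, then the turn, a rotation vector about the tool's x, y, z each as a share of pi/2 rad, from -1 to 1. A call has 1 to 5 rows; each row is the pose to reach, as a shift and turn from the pose commanded when the call began, along the tool's axes at that moment; what a row does not reach only later rows make up. A row lasts 1/10 s, in which the tool goes at most 50 mm and 8.59 degrees, less where a joint would pass 70% of its speed; a pose out of reach is approached as far as the arm can. A call with a number of a shift or a turn outside -1 to 1 is refused whole. A call with a gripper value outside its range is refused whole. "hand" is the closure, from -1 (fully open) to 1 (shut), set as the call begins (left out, the last holds). The fingers move at their own pace and stop on an object; "squeeze" is the grip in N (left out, the last holds). Time passes only in rows, so rows that repeat a pose let the fingers close. It gives the time, the measured TCP pose, the force, the opening and the grip force at its end, in the units of the state.
- robot.read_state(): the state, without advancing time (a new reading comes with each control period).
- imaging.read_camera(name): name is "side" or "top"; returns a dict with "frame" (420x560x3 uint8, red, green, blue), "vertical_fov" (degrees; the focal length in pixels is half the picture's height over the tangent of half this angle, whatever the lens; pixels are square), "cx", "cy" (the principal point, pixels), "R" (3x3) and "t" (3): a world point X has camera coordinates R X + t. Camera axes: x right, y down, z forward; pixel columns grow to the right and rows downward; lengths in m; the calibration is good to about 2 mm. A picture is of the moment at which its call begins. There is no depth.
- robot.close_job(): hands the job in; it is judged then, once.
The state is a dict: "t": time; "q": joint angles; "dq": joint speeds; "joint_torque": joint torques, N m; "tool_pos": TCP position; "orientation": TCP orientation; "force": force on the tool from outside, world axes, zero at the start; "wrist_torque": the same for the moment, N m; "opening": finger opening in m; "gripper_force": force on a finger pad.
Only numpy, scipy, OpenCV 4.12 (cv2) and the standard library are available. Lean on these libraries where they do the work, as an engineer would, in place of code of your own. Each camera call takes 0.05 s, during which the arm holds its last target. There are 200 camera calls.

TASK

Put the two spice jars that stand on the worktop, the red-capped and the yellow-capped one, upright into the two empty cells of the wooden caddy, one in each, setting them down on the cell floor before letting go. Then take the caddy by its handle, lift it about 12 cm clear of the worktop without tipping it, and finish while still holding it there, level and still, with all four jars in their cells. Leave the mug, the bowl and the spatula where they are.

Things in the scene. Friction and masses are not known exactly. Their poses are not given: they have to be found in the camera images.
- caddy: Loose pale wood caddy, about 0.3 kg empty: 142 mm along its x, 140 along its y, 2 x 2 cells with walls up to 45 above its underside; uprights 20 wide at the middle of its +y and -y ends carry a dark bar handle along y, top 128 above the underside. Origin at the centre of its underside, z up. The red and yellow jars go into its two empty cells, either jar in either cell.
- caddy_grip (a point): Middle of the handle bar, 121 mm above the caddy underside, over its centre; axes are the caddy axes. Bar 14 by 14, 140 long along the caddy y; grip it from above, fingers closing along the caddy x. Jars in the caddy reach to 23 below this point.
- cell_a (a point): Centre of the floor of the empty cell at +x, -y of the caddy, 8 mm above the caddy's underside. The cell is 54 mm along the caddy's x by 52 along its y, walls 37 high above its floor. Its axes are the caddy's.
- cell_b (a point): Centre of the floor of the empty cell at -x, +y of the caddy, 8 mm above the caddy's underside. The cell is 54 mm along the caddy's x by 52 along its y, walls 37 high above its floor. Its axes are the caddy's.
- cell_c (a point): Centre of the floor of the cell at +x, +y (taken by the green-capped jar) of the caddy, 8 mm above the caddy's underside. The cell is 54 mm along the caddy's x by 52 along its y, walls 37 high above its floor. Its axes are the caddy's.
- cell_d (a point): Centre of the floor of the cell at -x, -y (taken by the black-capped jar) of the caddy, 8 mm above the caddy's underside. The cell is 54 mm along the caddy's x by 52 along its y, walls 37 high above its floor. Its axes are the caddy's.
- jar_red: Closed cylindrical glass spice jar, diameter 40 mm, height 90 mm including its red cap (the top 21 mm, same diameter), paper label round the middle, about 0.1 kg. Stands loose on the worktop; one of the two jars to be put away. Origin at the centre of its underside, z up.
- jar_yellow: Closed cylindrical glass spice jar, diameter 40 mm, height 90 mm including its yellow cap (the top 21 mm, same diameter), paper label round the middle, about 0.1 kg. Stands loose on the worktop; one of the two jars to be put away. Origin at the centre of its underside, z up.
- jar_green: Closed cylindrical glass spice jar, diameter 40 mm, height 90 mm including its green cap (the top 21 mm, same diameter), paper label round the middle, about 0.1 kg. Already stands in the caddy, in cell_c; it stays there. Origin at the centre of its underside, z up.
- jar_black: Closed cylindrical glass spice jar, diameter 40 mm, height 90 mm including its black cap (the top 21 mm, same diameter), paper label round the middle, about 0.1 kg. Already stands in the caddy, in cell_d; it stays there. Origin at the centre of its underside, z up.
- mug: White mug, rim radius 40 mm, height 90 mm, handle at its +y. Bystander, loose on the worktop. Origin at the centre of its underside.
- bowl: Blue bowl, rim radius 65 mm, height 55 mm. Bystander, loose on the worktop. Origin at the centre of its underside.
- spatula: Spatula about 280 mm long lying on the worktop along its x, handle to -x. Bystander, loose. Origin under its middle.
Things that resemble listed ones, but are neither listed nor needed, are in the scene too. There is more than one size of the caddy; the job needs the middle-sized.

How it is judged:
On the way, in this order (a step that is already met when the one before it is completed fails the run):
1. the red and yellow jars stand released in the two empty cells, one in each, the other two in theirs, the caddy still standing on the worktop ((((horizontal distance between jar_red and cell_a below 0.022 m and z of jar_red in the frame of caddy below 0.014 m and angle between jar_red's own z axis and vertical below 0.17 rad) and (horizontal distance between jar_yellow and cell_b below 0.022 m and z of jar_yellow in the frame of caddy below 0.014 m and angle between jar_yellow's own z axis and vertical below 0.17 rad)) or ((horizontal distance between jar_red and cell_b below 0.022 m and z of jar_red in the frame of caddy below 0.014 m and angle between jar_red's own z axis and vertical below 0.17 rad) and (horizontal distance between jar_yellow and cell_a below 0.022 m and z of jar_yellow in the frame of caddy below 0.014 m and angle between jar_yellow's own z axis and vertical below 0.17 rad))) and horizontal distance between jar_green and cell_c below 0.022 m and z of each of jar_green, jar_black in the frame of caddy below 0.014 m and angle between each of jar_green, jar_black's own z axis and vertical below 0.17 rad and horizontal distance between jar_black and cell_d below 0.022 m and contact force between the fingers and jar_red below 0.2 N and contact force between the fingers and jar_yellow below 0.2 N and height (world z) of caddy below 0.01 m and angle between caddy's own z axis and vertical below 0.05 rad), for 0.2 s.
2. the caddy is lifted clear, level (height (world z) of caddy above 0.1 m and angle between caddy's own z axis and vertical below 0.12 rad), for 0.2 s.
At the end, for the whole second after the job is handed in: Fingers hold the caddy, underside over 100 mm up, tilt under 0.10 rad, slower than 0.03 m/s and 0.15 rad/s, resting on no bystander; one upright jar (0.17 rad) on each cell floor (6 mm), within 22 mm of its centre: green in c, black in d, red and yellow in a and b ((((horizontal distance between jar_red and cell_a below 0.022 m and z of jar_red in the frame of caddy below 0.014 m and angle between jar_red's own z axis and vertical below 0.17 rad) and (horizontal distance between jar_yellow and cell_b below 0.022 m and z of jar_yellow in the frame of caddy below 0.014 m and angle between jar_yellow's own z axis and vertical below 0.17 rad)) or ((horizontal distance between jar_red and cell_b below 0.022 m and z of jar_red in the frame of caddy below 0.014 m and angle between jar_red's own z axis and vertical below 0.17 rad) and (horizontal distance between jar_yellow and cell_a below 0.022 m and z of jar_yellow in the frame of caddy below 0.014 m and angle between jar_yellow's own z axis and vertical below 0.17 rad))) and horizontal distance between jar_green and cell_c below 0.022 m and z of each of jar_green, jar_black in the frame of caddy below 0.014 m and angle between each of jar_green, jar_black's own z axis and vertical below 0.17 rad and horizontal distance between jar_black and cell_d below 0.022 m and height (world z) of caddy above 0.1 m and angle between caddy's own z axis and vertical below 0.1 rad and linear speed of caddy below 0.03 m/s and angular speed of caddy below 0.15 rad/s and contact force between the fingers and caddy above 2 N and contact force between caddy and mug below 0.05 N and contact force between caddy and bowl below 0.05 N and contact force between caddy and spatula below 0.05 N); the arm keeps its last pose, push and grip.
It fails at once if the mug, the bowl or the spatula is moved more than 30 mm (distance of any of mug, bowl, spatula from where it was at the start of the episode above 0.03 m).
It fails at once if the caddy is tipped more than 0.35 rad (angle between caddy's own z axis and vertical above 0.35 rad).
It fails at once if the red jar is let go more than 15 mm above the caddy's floor (horizontal distance between jar_red and caddy below 0.1 m and z of jar_red in the frame of caddy above 0.023 m and contact force between the fingers and jar_red below 0.05 N).
It fails at once if the yellow jar is let go more than 15 mm above the caddy's floor (horizontal distance between jar_yellow and caddy below 0.1 m and z of jar_yellow in the frame of caddy above 0.023 m and contact force between the fingers and jar_yellow below 0.05 N).
It also fails if it takes over 62 s, if anything falls off the work surface, if the arm or the gripper's body presses on something with over 40 N, if the wrist force passes 120 N, or if a joint passes its speed limit or range.

## Working session

There is one attempt and no reset: what is moved stays moved. The work goes in short steps, Python scripts to look and compute and a tool call to move; the robot and the scene stay as the last step left them, time stands still between calls to the robot, and variables do not carry over. Pictures are saved under pics/ and viewed, at most 10 in all, crops included, and the job is handed in when it is done.

Besides the shell and the picture viewer there is one more tool, called after "Request:" as a command line: name --argument value ..., lists and objects as JSON in quotes. jog_arm: Moves the arm, as the interface text tells. Its arguments: {"type":"object","properties":{"rows":{"type":"array"},"hand":{"type":"number"},"squeeze":{"type":"number"}},"required":["rows"]}

```bash
ls; mkdir -p pics; python3 - <<'E'
from plant import robot, imaging
import cv2,numpy as np
print(robot.read_state())
for n in("top","side"):
    c=imaging.read_camera(n); f=np.asarray(c["frame"])
    cv2.imwrite(f"pics/{n}0.png",f[:,:,::-1]); print(n,{k:v for k,v in c.items() if k!="frame"})
E
```

```text
pics
{'t': 0.0, 'q': array([-1.19439368e+00,  1.31165879e-01,  1.48929101e+00, -3.02522968e-05,
        1.52297351e+00, -8.53914861e-02]), 'dq': array([ 0.0012108 ,  0.00018482, -0.00042519, -0.00150968, -0.00044584,
       -0.00118791]), 'joint_torque': array([ 2.99327432e-03, -5.59841180e+01, -4.91757202e+01,  7.70101044e-02,
        3.53174075e-02, -1.22102815e-04]), 'tool_pos': array([ 0.26713724, -0.53661403,  0.21757818]), 'orientation': array([-3.05645310e+00, -7.18543352e-01,  4.65249260e-04]), 'force': array([ 0.60275052, -0.00439779,  0.3617411 ]), 'wrist_torque': array([-0.01254428,  0.00798337,  0.01774081]), 'gripper_force': 0.0, 'opening': 0.09320901239049728}
top {'vertical_fov': 56.66030190283046, 'cx': 275.4874445665879, 'cy': 218.5147844785921, 'R': array([[-0.01478536, -0.99974162, -0.01726544],
       [-0.99357076,  0.01662806, -0.11198504],
       [ 0.11224319,  0.01549869, -0.99355989]]), 't': array([0.11264354, 0.60135681, 0.97287088])}
side {'vertical_fov': 54.55434938461405, 'cx': 276.1371468839927, 'cy': 205.60733992847304, 'R': array([[-0.81696715, -0.57668023, -0.00214157],
       [-0.29221528,  0.41716925, -0.8605696 ],
       [ 0.49716687, -0.7024313 , -0.50932835]]), 't': array([0.57844127, 0.21105529, 1.1462775 ])}
```

View pics/top0.png

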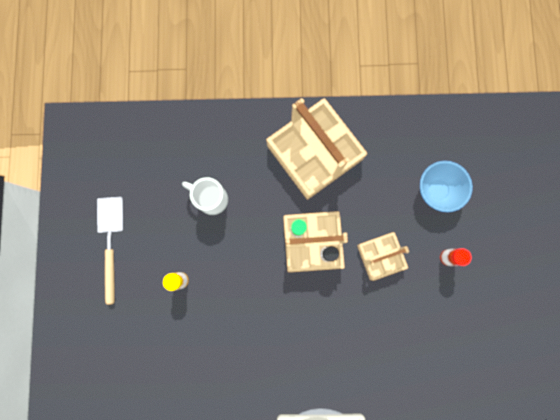

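View pics/side0.png

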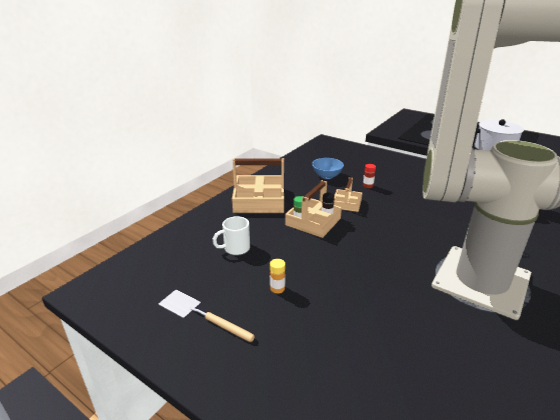

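The top view shows the red cap at (459,257), the yellow cap at (172,282) and three wooden caddies. They are the large empty one at (316,148), the one holding the green and black jars at (314,241), and the small one at (383,256). The middle-sized caddy with the jars fits the description. I'll confirm it with an enlarged crop while measuring the caps.

```bash
cat > h.py <<'E'
import cv2,numpy as np
from plant import robot, imaging
from scipy.spatial.transform import Rotation as Ro
def cam(n):
    c=imaging.read_camera(n); c["f"]=np.asarray(c["frame"]); h=c["f"].shape[0]
    c["k"]=h/2/np.tan(np.radians(c["vertical_fov"])/2); c["R"]=np.asarray(c["R"]);c["t"]=np.asarray(c["t"])
    c["hsv"]=cv2.cvtColor(c["f"],cv2.COLOR_RGB2HSV); return c
def ray(c,p):
    d=c["R"].T@np.array([(p[0]-c["cx"])/c["k"],(p[1]-c["cy"])/c["k"],1]); return -c["R"].T@c["t"],d
def onz(c,p,z):
    o,d=ray(c,p); return o+d*(z-o[2])/d[2]
def proj(c,X):
    v=c["R"]@np.asarray(X)+c["t"]; return np.array([c["cx"]+c["k"]*v[0]/v[2],c["cy"]+c["k"]*v[1]/v[2]])
def tri(c1,p1,c2,p2):
    o1,d1=ray(c1,p1);o2,d2=ray(c2,p2); s=np.linalg.lstsq(np.c_[d1,-d2],o2-o1,rcond=None)[0]
    a,b=o1+s[0]*d1,o2+s[1]*d2; return (a+b)/2,np.linalg.norm(a-b)
HS={"red":((0,150,90),(5,255,255)),"yellow":((24,180,120),(32,255,255)),"green":((60,120,60),(85,255,255))}
def blob(c,col,roi=None):
    m=cv2.inRange(c["hsv"],*HS[col])
    if col=="red": m|=cv2.inRange(c["hsv"],(175,150,90),(180,255,255))
    n,l,s,ce=cv2.connectedComponentsWithStats(m); i=1+np.argmax(s[1:,4]); return ce[i],s[i]
def jog(pos,yaw=None,pitch=None):
    """shares for target world pos; yaw = world angle of tool y axis (mod pi), tool down"""
    s=robot.read_state(); R=Ro.from_rotvec(s["orientation"]).as_matrix()
    print("t",round(s["t"],2),"pos",s["tool_pos"].round(4),"yaw",np.degrees(np.arctan2(R[1,1],R[0,1])).round(2),"z",R[:,2].round(4),"q",s["q"].round(2))
    print("shift",(R.T@(np.asarray(pos)-s["tool_pos"])/.2).round(4))
    if yaw is not None:
        for k in(0,180):
            a=np.radians(yaw+k); y=np.array([np.cos(a),np.sin(a),0]);z=np.array([0,0,-1.]);T=np.c_[np.cross(y,z),y,z]
            print("turn",k,(Ro.from_matrix(R.T@T).as_rotvec()/(np.pi/2)).round(4))
E
python3 - <<'E'
from h import *
t,s=cam("top"),cam("side")
for c in("red","yellow","green"):
    p,a=blob(t,c);q,b=blob(s,c);print(c,p.round(1),a,q.round(1),b,*tri(t,p,s,q))
a=cv2.resize(t["f"][190:300,260:430],None,fx=4.5,fy=4.5,interpolation=cv2.INTER_CUBIC)
b=cv2.resize(s["f"][150:245,220:380],None,fx=4.5,fy=4.5,interpolation=cv2.INTER_CUBIC)
cv2.imwrite("pics/tc.png",a[:,:,::-1]);cv2.imwrite("pics/sc.png",b[:,:,::-1])
E
```

```text
red [460.5 257. ] [451 248  21  18 258] [369.6 169.8] [364 164  12  13 127] [ 0.49914834 -0.34683278  0.0716562 ] 0.0055205993932424865Traceback (most recent call last):
  File "<stdin>", line 4, in <module>
  File "h.py", line 21, in blob
    n,l,s,ce=cv2.connectedComponentsWithStats(m); i=1+np.argmax(s[1:,4]); return ce[i],s[i]
                                                      ~~~~~~~~~^^^^^^^^^
    return _wrapfunc(a, 'argmax', axis=axis, out=out, **kwds)
    return bound(*args, **kwds)
ValueError: attempt to get argmax of an empty sequence
```

```bash
sed -i 's/(24,180,120),(32,255,255)/(23,150,120),(33,255,255)/; s/(60,120,60),(85,255,255)/(55,120,50),(90,255,255)/' h.py
python3 - <<'E'
from h import *
t,s=cam("top"),cam("side")
print(t["hsv"][282,172],t["hsv"][228,299],s["hsv"][265,278],s["hsv"][201,300])
for c in("red","yellow","green"):
    try:
        p,a=blob(t,c);q,b=blob(s,c);print(c,p.round(1),a,q.round(1),b,*tri(t,p,s,q))
    except Exception as e: print(c,e)
a=cv2.resize(t["f"][190:300,260:430],None,fx=4.5,fy=4.5,interpolation=cv2.INTER_CUBIC)
b=cv2.resize(s["f"][150:245,220:380],None,fx=4.5,fy=4.5,interpolation=cv2.INTER_CUBIC)
cv2.imwrite("pics/tc.png",a[:,:,::-1]);cv2.imwrite("pics/sc.png",b[:,:,::-1])
# straightness of table edges
v=t["hsv"][:,:,2].astype(int)
xs=np.arange(60,556,8); ys=[]
for x in xs:
    col=v[70:130,x]; i=np.argmax(-np.diff(col.astype(float))); ys.append(70+i)
ys=np.array(ys);pf=np.polyfit(xs,ys,2);r=ys-np.polyval(np.polyfit(xs,ys,1),xs)
print("far edge",pf,r.round(1))
E
```

```text
[ 30 255 255] [ 74 182 255] [ 29 124 254] [ 67 148 203]
red [460.5 257.1] [450 248  22  18 256] [369.6 169.8] [364 164  12  13 127] [ 0.49897944 -0.34663316  0.07179208] 0.005696693970659104
yellow [171.9 281.4] [163 273  20  18 273] [277.  269.3] [270 264  15  10  84] [0.44879256 0.36037602 0.07101302] 0.0028968943668720515
green [298.5 226.9] [292 220  14  15 173] [297.3 200.8] [293 196   9  11  73] [0.58010039 0.04935066 0.09019236] 0.011121417966826957
far edge [ 2.84649365e-06 -2.43440498e-02  1.03240478e+02] [ 0.3  0.5 -0.3 -0.1  0.   0.2  0.4  0.6 -0.2 -0.1  0.1  0.3 -0.5 -0.3
 -0.1  0.   0.2 -0.6 -0.4 -0.2 -0.1  0.1  0.3 -0.5 -0.3 -0.2  0.   0.2
  0.4  0.6 -0.3 -0.1  0.1 -0.7 -0.5 -0.3 -0.2  0.   0.2  0.4  0.6 -0.3
 -0.1  0.1  0.3  0.5 -0.4 -0.2  0.   0.2  0.4  0.5 -0.3 -0.1  0.1  0.3
 -0.5 -0.4 -0.2 -0.   0.2  0.4]
```

View pics/tc.png

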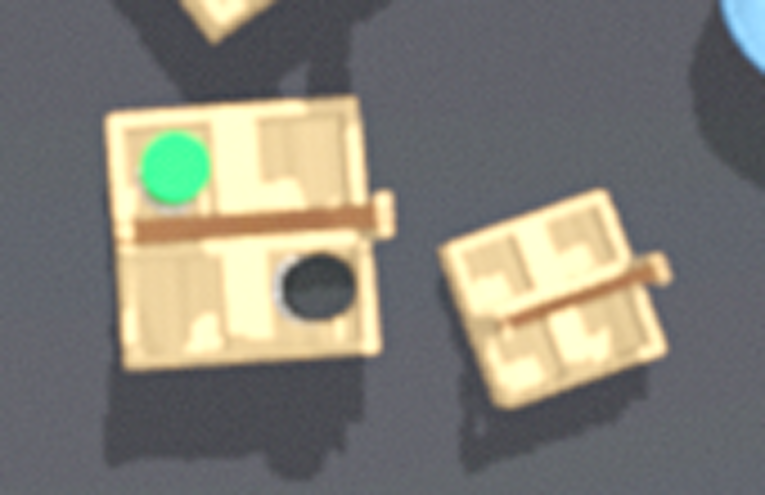

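View pics/sc.png

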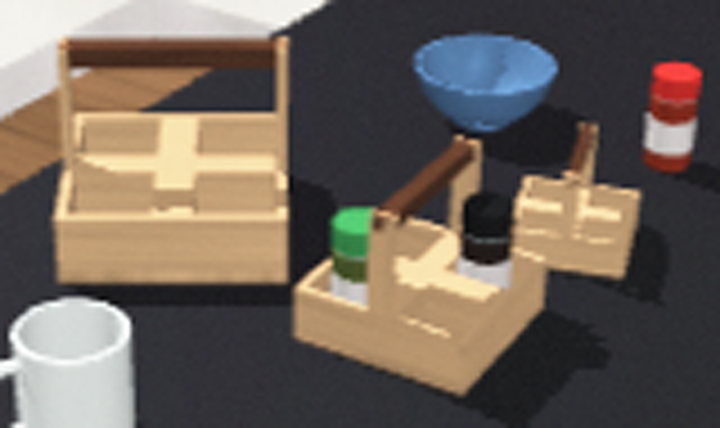

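The crop confirms it. The mid-sized caddy (top-view rim corners roughly (283,215), (339,212), (344,269), (288,272)) holds green in its +x,+y cell and black in its -x,-y cell. The caddies on either side are larger and smaller, and both are empty. Next I'll measure the caddy and refine the caps.

```bash
python3 - <<'E'
from h import *
t,s=cam("top"),cam("side")
def cen(c,lo,hi,roi):
    x0,y0,x1,y1=roi; m=cv2.inRange(c["hsv"],lo,hi)[y0:y1,x0:x1]; n,l,st,ce=cv2.connectedComponentsWithStats(m); i=1+np.argmax(st[1:,4])
    return ce[i]+[x0,y0],st[i]
r=c=None
print("side yellow col",[tuple(map(int,v)) for v in s["hsv"][258:292:2,277]])
print("side red col",[tuple(map(int,v)) for v in s["hsv"][162:188:2,370]])
print("top red row",[tuple(map(int,v)) for v in t["hsv"][257,440:474:2]])
print("top yel row",[tuple(map(int,v)) for v in t["hsv"][281,160:190:2]])
# bar
def poly(c,lo,hi,roi):
    x0,y0,x1,y1=roi; m=cv2.inRange(c["hsv"],lo,hi)[y0:y1,x0:x1]
    n,l,st,ce=cv2.connectedComponentsWithStats(m); i=1+np.argmax(st[1:,4]); p=np.argwhere(l==i)[:,::-1]+[x0,y0]
    return p
print("bar hsv",t["hsv"][239,310:318],t["hsv"][217,315],t["hsv"][245,330])
b=poly(t,(0,80,60),(14,255,200),(275,205,360,280)); q=poly(s,(0,60,20),(14,255,150),(295,175,335,205))
for nm,cc,p in(("top",t,b),("side",s,q)):
    rc=cv2.minAreaRect(p.astype(np.float32)); print(nm,len(p),rc); 
w=cv2.inRange(t["hsv"],(8,40,110),(30,200,255)); x0,y0,x1,y1=275,205,352,280
l=cv2.connectedComponentsWithStats(w[y0:y1,x0:x1]); i=1+np.argmax(l[2][1:,4]); p=np.argwhere(l[1]==i)[:,::-1]+[x0,y0]
rc=cv2.minAreaRect(p.astype(np.float32)); print("wood",l[2][i],rc)
# guess corners at z=.045
for k in((283.3,215.1),(339.3,211.6),(344.4,268.9),(287.8,272.2)): print(k,onz(t,k,.045).round(4))
E
```

```text
side yellow col [(23, 114, 114), (29, 123, 255), (29, 125, 255), (29, 123, 255), (29, 124, 255), (25, 160, 232), (24, 165, 224), (24, 164, 224), (19, 148, 204), (16, 182, 189), (16, 182, 191), (17, 61, 198), (5, 7, 205), (5, 7, 205), (5, 7, 205), (10, 7, 206), (17, 181, 190)]
side red col [(120, 31, 50), (0, 189, 246), (1, 187, 249), (1, 199, 201), (0, 199, 187), (1, 177, 179), (4, 194, 125), (4, 196, 126), (3, 11, 202), (12, 6, 206), (12, 6, 206), (6, 72, 173), (3, 197, 123)]
top red row [(4, 156, 168), (8, 28, 197), (45, 5, 213), (17, 11, 204), (7, 146, 166), (6, 212, 182), (2, 208, 207), (3, 222, 255), (4, 218, 255), (4, 221, 255), (5, 234, 255), (5, 232, 255), (6, 244, 255), (5, 231, 255), (6, 255, 255), (1, 186, 255), (173, 61, 130)]
top yel row [(111, 33, 108), (23, 101, 181), (30, 255, 255), (30, 255, 255), (30, 255, 255), (30, 255, 255), (30, 255, 255), (30, 255, 255), (30, 255, 255), (30, 255, 255), (27, 255, 246), (22, 192, 208), (18, 12, 205), (18, 23, 198), (17, 99, 149)]
bar hsv [[ 13 133 178]
 [ 13 138 178]
 [ 13 138 177]
 [ 13 138 178]
 [ 14 146 178]
 [ 14 144 179]
 [ 14 146 178]
 [ 13 135 179]] [ 30  50 255] [ 19  94 226]
top 189 ((316.465576171875, 239.0862274169922), (4.4014105796813965, 51.40515899658203), 85.2363510131836)
side 146 ((315.09014892578125, 190.5081787109375), (7.042028427124023, 25.607376098632812), 50.194427490234375)
wood [   8    6   65   62 3003] ((315.7842712402344, 240.9796905517578), (58.77881622314453, 63.409873962402344), 85.91438293457031)
(283.3, 215.1) [0.6104 0.0828 0.045 ]
(339.3, 211.6) [ 0.617  -0.0605  0.045 ]
(344.4, 268.9) [ 0.4714 -0.0685  0.045 ]
(287.8, 272.2) [0.4653 0.074  0.045 ]
```

```bash
python3 - <<'E'
from h import *
t,s=cam("top"),cam("side")
def disc(c,hs,vmin,roi):
    x0,y0,x1,y1=roi; H=c["hsv"].copy(); H[...,0]=(H[...,0].astype(int)+10)%180
    m=cv2.inRange(H,(hs[0]+10,90,vmin),(hs[1]+10,255,255))[y0:y1,x0:x1]; l=cv2.connectedComponentsWithStats(m); i=1+np.argmax(l[2][1:,4])
    p=np.argwhere(l[1]==i)[:,::-1].astype(np.float32); cn=cv2.findContours((l[1]==i).astype(np.uint8),0,1)[0][0]
    e=cv2.fitEllipse(cn) if len(cn)>4 else None
    return l[3][i]+[x0,y0],l[2][i],(np.array(e[0])+[x0,y0]).round(1),np.round(e[1],1)
def go(n,hs,vt,rt,vs,rs):
    a=disc(t,hs,vt,rt);b=disc(s,hs,vs,rs);print(n,a,b);X,e=tri(t,a[0],s,b[0]);print("  tri",X.round(4),e.round(4),"top z.09",onz(t,a[0],.09).round(4),"side",onz(s,b[0],.09).round(4))
go("red",(-9,8),240,(435,235,490,280),235,(355,155,385,185))
go("yel",(23,33),240,(150,260,200,300),242,(262,250,295,285))
go("grn",(50,90),150,(280,205,320,250),190,(285,190,310,215))
a,b=(316.46,239.09),(315.1,190.5); X,e=tri(t,a,s,b);print("bar",X.round(4),e.round(4),onz(t,a,.128).round(4),onz(s,b,.121).round(4))
# black: dark blob in caddy
m=cv2.inRange(t["hsv"],(0,0,0),(180,255,90))[240:268,318:344]; l=cv2.connectedComponentsWithStats(m);i=1+np.argmax(l[2][1:,4]);print("blk",l[2][i],onz(t,l[3][i]+[318,240],.098-.005).round(4))
# tcp check
st=robot.read_state();print(proj(t,st["tool_pos"]),proj(s,st["tool_pos"]))
E
```

```text
red (array([461.9707113 , 256.60669456]), array([ 19,  13,  17,  18, 239], dtype=int32), array([462. , 256.6]), array([16. , 17.1])) (array([369.96428571, 165.57142857]), array([11,  9,  9,  4, 28], dtype=int32), array([370.1, 165.5]), array([3.2, 8. ]))
  tri [ 0.499  -0.3418  0.0917] 0.0036 top z.09 [ 0.4974 -0.3435  0.09  ] side [ 0.5017 -0.3438  0.09  ]
yel (array([171.63218391, 281.23754789]), array([ 13,  13,  19,  18, 261], dtype=int32), array([171.6, 281.3]), array([16.5, 18.4])) (array([277.34285714, 263.0952381 ]), array([  9,   9,  14,   9, 105], dtype=int32), array([277.4, 263.1]), array([ 8.4, 13.5]))
  tri [0.4502 0.3563 0.0885] 0.0035 top z.09 [0.4488 0.355  0.09  ] side [0.4508 0.3585 0.09  ]
grn (array([298.53266332, 226.66331658]), array([ 11,  14,  16,  16, 199], dtype=int32), array([298.5, 226.7]), array([14.7, 15.5])) (array([298.2, 198.8]), array([10,  7,  7,  5, 30], dtype=int32), array([298.3, 198.8]), array([4.3, 6.8]))
  tri [0.5788 0.0488 0.0982] 0.0083 top z.09 [0.5759 0.0465 0.09  ] side [0.5901 0.0383 0.09  ]
bar [0.5438 0.0069 0.1221] 0.0016 [0.5427 0.007  0.128 ] [0.5455 0.0056 0.121 ]
blk [  5   7  15  13 113] [ 0.5138 -0.0274  0.093 ]
[597.13996314 369.99193315] [452.54757043 131.99610096]
```

```bash
python3 -c "
from h import *
jog((.499,-.343,.2),93.2)"
```

```text
t 0.5 pos [ 0.2674 -0.5371  0.2186] yaw -63.54 z [ 0.  0. -1.] q [-1.19  0.13  1.49  0.    1.52 -0.09]
shift [ 1.4694 -0.3529  0.0931]
turn 0 [ 0.     -0.     -1.7415]
turn 180 [-0.     -0.      0.2585]
```

Request:
jog_arm --rows '[[[1,-0.24,0],[0,0,0]],[[1,-0.24,0],[0,0,0]],[[1,-0.24,0],[0,0,0]],[[1,-0.24,0],[0,0,0]],[[1,-0.24,0],[0,0,0]]]' --hand -1 --squeeze 20

```text
t: 1.0
tool_pos: [0.4289, -0.4012, 0.2188]
orientation: [-3.056, -0.727, -0.003]
force: [-0.3, -0.9, -1.2]
opening: 0.093
gripper_force: 0.0
```

Request:
jog_arm --rows '[[[0.469,-0.113,0.093],[0,0,0.2585]],[[0.469,-0.113,0.093],[0,0,0.2585]],[[0.469,-0.113,0.093],[0,0,0.2585]],[[0.469,-0.113,0.093],[0,0,0.2585]],[[0.469,-0.113,0.093],[0,0,0.2585]]]'

```text
t: 1.5
tool_pos: [0.4984, -0.3437, 0.2002]
orientation: [3.14, 0.093, -0.0]
force: [0.4, -0.4, 1.2]
opening: 0.0931
gripper_force: 0.0
```

```bash
python3 -c "
from h import *
jog((.499,-.343,.062),93.2)"
```

```text
t 1.5 pos [ 0.4984 -0.3437  0.2002] yaw -86.61 z [-3.e-04 -5.e-04 -1.e+00] q [-0.69  0.15  1.5  -0.    1.49  0.82]
shift [ 0.0033 -0.0038  0.6908]
turn 0 [-3.0000e-04  4.0000e-04 -1.9978e+00]
turn 180 [0.0003 0.0002 0.0022]
```

Request:
jog_arm --rows '[[[0,0,0.25],[0,0,0]],[[0,0,0.5],[0,0,0]],[[0,0,0.69],[0,0,0]],[[0,0,0.69],[0,0,0]],[[0,0,0.69],[0,0,0]]]'

```text
t: 2.0
tool_pos: [0.4981, -0.3439, 0.0626]
orientation: [-3.14, -0.088, 0.001]
force: [0.7, 0.4, 0.5]
opening: 0.0933
gripper_force: 0.0
```

Request:
jog_arm --rows '[[[0,0,0],[0,0,0]],[[0,0,0],[0,0,0]],[[0,0,0],[0,0,0]],[[0,0,0],[0,0,0]],[[0,0,0],[0,0,0]]]' --hand 1 --squeeze 20

```text
t: 2.5
tool_pos: [0.4992, -0.3432, 0.0626]
orientation: [3.14, 0.088, 0.001]
force: [-0.9, -0.3, -0.0]
opening: 0.0576
gripper_force: 0.0
```

Request:
jog_arm --rows '[[[0,0,0],[0,0,0]],[[0,0,0],[0,0,0]],[[0,0,0],[0,0,0]],[[0,0,0],[0,0,0]],[[0,0,0],[0,0,0]]]'

```text
t: 3.0
tool_pos: [0.4989, -0.3429, 0.0619]
orientation: [-3.14, -0.088, 0.0]
force: [0.0, -0.7, -1.0]
opening: 0.0395
gripper_force: 20.0
```

Request:
jog_arm --rows '[[[0,0,-0.1],[0,0,0]],[[0,0,-0.3],[0,0,0]],[[0,0,-0.55],[0,0,0]],[[0,0,-0.8],[0,0,0]],[[0,0,-0.94],[0,0,0]]]'

```text
t: 3.5
tool_pos: [0.5, -0.3439, 0.2553]
orientation: [3.137, 0.087, 0.007]
force: [0.6, -1.3, -1.2]
opening: 0.0396
gripper_force: 20.0
```

Request:
jog_arm --rows '[[[0.05,-0.1,0],[0,0,0]],[[0.15,-0.3,0],[0,0,0]],[[0.25,-0.5,0],[0,0,0]],[[0.35,-0.65,0],[0,0,0]],[[0.4,-0.8,0],[0,0,0]]]'

```text
t: 4.0
tool_pos: [0.5707, -0.177, 0.2497]
orientation: [-3.14, -0.089, 0.0]
force: [0.9, 0.0, -1.9]
opening: 0.0394
gripper_force: 20.0
```

Request:
jog_arm --rows '[[[0.03,-0.2,0],[0,0,0]],[[0.06,-0.4,0],[0,0,0]],[[0.08,-0.6,0],[0,0,0]],[[0.1,-0.72,0],[0,0,0]],[[0.1,-0.76,0],[0,0,0]]]'

```text
t: 4.5
tool_pos: [0.5813, -0.0233, 0.2498]
orientation: [-3.14, -0.092, 0.0]
force: [-0.1, -0.4, -0.5]
opening: 0.0397
gripper_force: 20.0
```

```bash
python3 - <<'E'
from h import *
jog((.580,-.0255,.15),93.2)
t,s=cam("top"),cam("side")
st=robot.read_state();P=st["tool_pos"]
a=t["f"][170:300,240:400];b=s["f"][90:260,220:420]
a=cv2.resize(a,(590,480),interpolation=2)
cv2.imwrite("pics/t2.png",a[:,:,::-1])
b=cv2.resize(b,None,fx=3.5,fy=3.5,interpolation=2);cv2.imwrite("pics/s2.png",b[:,:,::-1])
print("tcp",proj(t,P),proj(s,P),"jar bottom expected side",proj(s,P-[0,0,.062]),"top",proj(t,P-[0,0,.062]))
E
```

```text
t 4.5 pos [ 0.5813 -0.0233  0.2498] yaw -86.64 z [-3.e-04  6.e-04 -1.e+00] q [-0.13  0.07  1.5   0.    1.58  1.38]
shift [-0.0072  0.011   0.4991]
turn 0 [-2.0000e-04 -6.0000e-04 -1.9982e+00]
turn 180 [-0.0004  0.0002  0.0018]
tcp [337.08394498 216.28134785] [312.25030861 149.00066262] jar bottom expected side [311.449912   166.32816501] top [333.11568566 219.6205833 ]
```

View pics/s2.png

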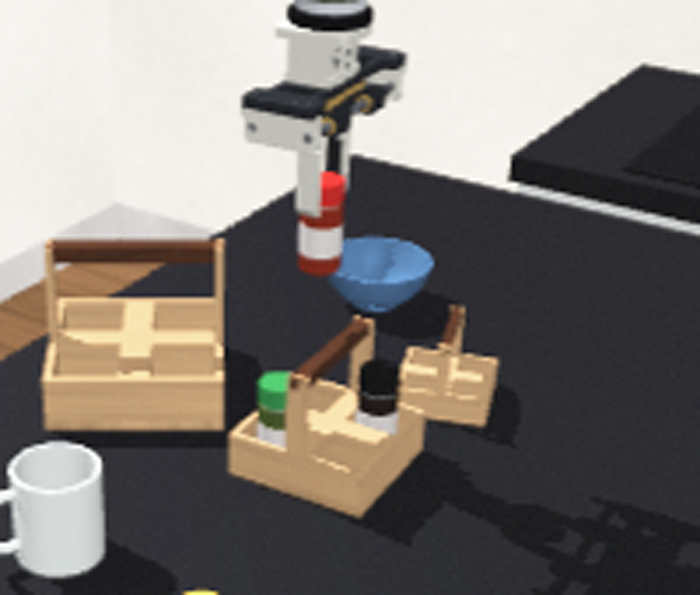

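The red jar hangs upright in the fingers, its base at about side pixel (311,166), where the tool pose predicts it. Lowering it into cell a.

Request:
jog_arm --rows '[[[-0.007,0.01,0.2],[0,0,0]],[[-0.007,0.01,0.4],[0,0,0]],[[-0.007,0.01,0.55],[0,0,0]],[[-0.007,0.01,0.65],[0,0,0]],[[-0.007,0.01,0.65],[0,0,0]]]'

```text
t: 5.1
tool_pos: [0.5771, -0.0294, 0.1159]
orientation: [-3.14, -0.085, 0.011]
force: [0.2, 0.6, -2.7]
opening: 0.0396
gripper_force: 20.0
```

Request:
jog_arm --rows '[[[0,0,0.03],[0,0,0]],[[0,0,0.06],[0,0,0]],[[0,0,0.09],[0,0,0]],[[0,0,0.1],[0,0,0]],[[0,0,0.1],[0,0,0]]]'

```text
t: 5.6
tool_pos: [0.58, -0.028, 0.1]
orientation: [3.14, 0.088, -0.0]
force: [-0.5, 0.0, -1.9]
opening: 0.0399
gripper_force: 20.0
```

```bash
python3 - <<'E'
from h import *
jog((.580,-.0255,.070),93.2)
s=cam("side");b=cv2.resize(s["f"][100:260,240:400],(600,600),interpolation=2);cv2.imwrite("pics/s3.png",b[:,:,::-1])
E
```

```text
t 5.6 pos [ 0.58  -0.028  0.1  ] yaw -86.8 z [-1.e-04 -0.e+00 -1.e+00] q [-0.14  0.17  1.67 -0.    1.31  1.38]
shift [ 0.0005 -0.0125  0.1499]
turn 0 [-1.e-04  0.e+00 -2.e+00]
turn 180 [0.     0.0001 0.    ]
```

View pics/s3.png

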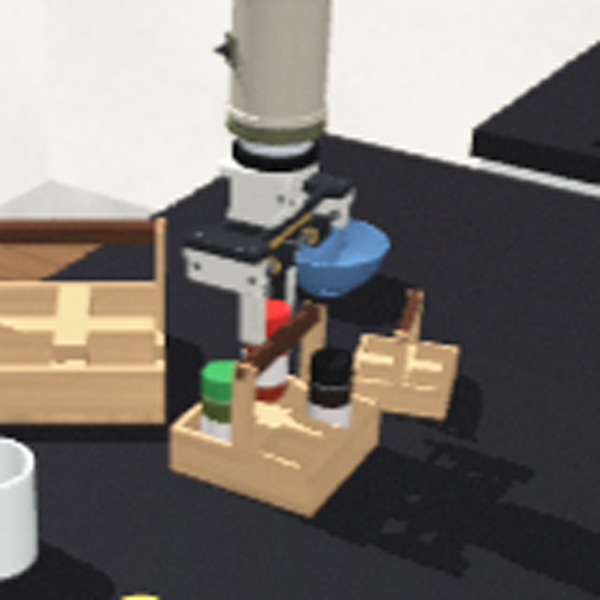

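The red jar's bottom is below the rim, inside cell a, with no side load. Continuing down.

Request:
jog_arm --rows '[[[0,-0.01,0.04],[0,0,0]],[[0,-0.01,0.08],[0,0,0]],[[0,-0.01,0.12],[0,0,0]],[[0,-0.01,0.14],[0,0,0]],[[0,-0.01,0.14],[0,0,0]]]'

```text
t: 6.15
tool_pos: [0.5791, -0.0259, 0.0707]
orientation: [-3.14, -0.088, 0.003]
force: [0.7, 0.1, -1.5]
opening: 0.0398
gripper_force: 20.0
```

Request:
jog_arm --rows '[[[0,0,0.005],[0,0,0]],[[0,0,0.01],[0,0,0]],[[0,0,0.01],[0,0,0]]]'

```text
t: 6.45
tool_pos: [0.5802, -0.0261, 0.0702]
orientation: [3.14, 0.088, 0.001]
force: [0.6, 0.1, -1.6]
opening: 0.0397
gripper_force: 20.0
```

Request:
jog_arm --rows '[[[0,0,0.005],[0,0,0]],[[0,0,0.01],[0,0,0]],[[0,0,0.01],[0,0,0]]]'

```text
t: 6.75
tool_pos: [0.5809, -0.0262, 0.0698]
orientation: [3.14, 0.088, 0.003]
force: [-4.2, -1.1, 8.4]
opening: 0.0398
gripper_force: 20.0
```

Floor contact reads 8 N. Releasing by a small opening.

Request:
jog_arm --rows '[[[0,0,0],[0,0,0]],[[0,0,0],[0,0,0]],[[0,0,0],[0,0,0]],[[0,0,0],[0,0,0]]]' --hand -0.15

```text
t: 7.15
tool_pos: [0.5799, -0.026, 0.0678]
orientation: [-3.14, -0.088, 0.0]
force: [0.3, -0.2, 0.3]
opening: 0.0529
gripper_force: 0.0
```

Request:
jog_arm --rows '[[[0,0,-0.15],[0,0,0]],[[0,0,-0.35],[0,0,0]],[[0,0,-0.6],[0,0,0]],[[0,0,-0.8],[0,0,0]],[[0,0,-0.9],[0,0,0]]]'

```text
t: 7.65
tool_pos: [0.5816, -0.0262, 0.2531]
orientation: [3.139, 0.088, 0.01]
force: [0.8, 1.0, -0.1]
opening: 0.0533
gripper_force: 0.0
```

```bash
python3 - <<'E'
from h import *
jog((.450,.356,.2),93.2)
E
```

```text
t 7.65 pos [ 0.5816 -0.0262  0.2531] yaw -86.8 z [ 6.2e-03 -8.0e-04 -1.0e+00] q [-0.13  0.06  1.5   0.    1.57  1.38]
shift [-0.5521 -1.9451  0.2599]
turn 0 [-6.2e-03 -1.1e-03  2.0e+00]
turn 180 [ 0.0007 -0.0039 -0.    ]
```

Request:
jog_arm --rows '[[[-0.28,-0.98,0],[0,0,0]],[[-0.28,-0.98,0],[0,0,0]],[[-0.28,-0.98,0],[0,0,0]],[[-0.28,-0.98,0],[0,0,0]],[[-0.28,-0.98,0],[0,0,0]]]' --hand -1

```text
t: 8.15
tool_pos: [0.5111, 0.1714, 0.2481]
orientation: [-3.138, -0.096, 0.001]
force: [0.8, -0.5, -0.6]
opening: 0.0885
gripper_force: 0.0
```

Request:
jog_arm --rows '[[[-0.27,-0.965,0.2],[0,0,0]],[[-0.27,-0.965,0.2],[0,0,0]],[[-0.27,-0.965,0.2],[0,0,0]],[[-0.27,-0.965,0.2],[0,0,0]],[[-0.27,-0.965,0.2],[0,0,0]]]'

```text
t: 8.65
tool_pos: [0.4457, 0.3598, 0.2061]
orientation: [-3.14, -0.095, 0.005]
force: [0.2, -0.8, 0.4]
opening: 0.0926
gripper_force: 0.0
```

```bash
python3 - <<'E'
from h import *
jog((.450,.356,.062),93.2)
t=cam("top");a=cv2.resize(t["f"][190:290,260:420],(800,500),interpolation=2);cv2.imwrite("pics/t4.png",a[:,:,::-1])
p,_=blob(t,"red");print("red cap",p,onz(t,p,.096).round(4))
E
```

```text
t 8.65 pos [0.4457 0.3598 0.2061] yaw -86.55 z [-0.0029 -0.     -1.    ] q [0.59 0.07 1.58 0.   1.5  2.1 ]
shift [0.0222 0.0204 0.7202]
turn 0 [-2.9000e-03 -1.0000e-04 -1.9972e+00]
turn 180 [-0.0001  0.0019  0.0028]
red cap [328.6453202  225.43842365] [ 0.5771 -0.0261  0.096 ]
```

View pics/t4.png

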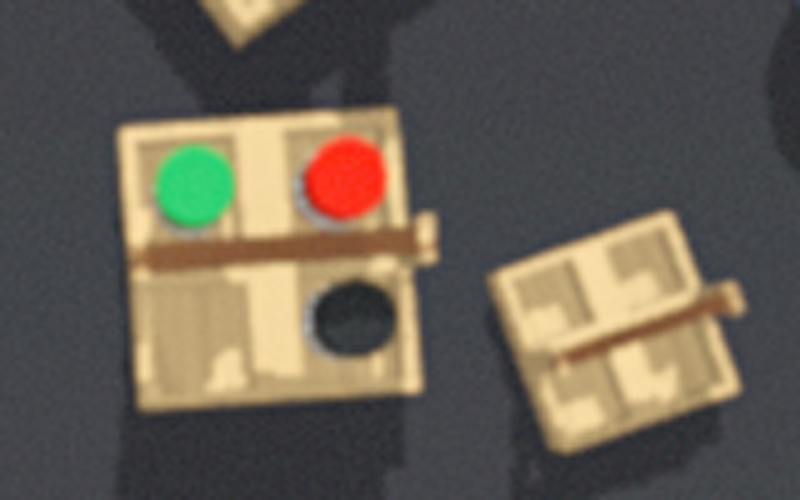

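The red jar sits in cell a (cap at about (329,225)), the caddy is unmoved, and cell b at lower left is free. Next, the yellow jar.

Request:
jog_arm --rows '[[[0.011,0.008,0.1],[0,0,0]],[[0.011,0.008,0.25],[0,0,0]],[[0.011,0.008,0.3],[0,0,0]],[[0.011,0.008,0.3],[0,0,0]]]'

```text
t: 9.1
tool_pos: [0.4503, 0.3528, 0.1462]
orientation: [3.138, 0.085, -0.005]
force: [-0.3, 0.6, 0.0]
opening: 0.0931
gripper_force: 0.0
```

```bash
python3 - <<'E'
from h import *
jog((.4505,.3565,.062),93.2)
E
```

```text
t 9.1 pos [0.4503 0.3528 0.1462] yaw -86.89 z [-0.0032 -0.0025 -1.    ] q [ 0.58  0.1   1.65 -0.    1.39  2.09]
shift [ 0.0034 -0.0194  0.4208]
turn 0 [ 0.0033 -0.0023  1.999 ]
turn 180 [ 0.0015  0.0021 -0.001 ]
```

Request:
jog_arm --rows '[[[0,-0.015,0.15],[0,0,0]],[[0,-0.015,0.3],[0,0,0]],[[0,-0.015,0.42],[0,0,0]],[[0,-0.015,0.42],[0,0,0]],[[0,-0.015,0.42],[0,0,0]]]'

```text
t: 9.6
tool_pos: [0.4515, 0.3577, 0.0656]
orientation: [-3.14, -0.087, -0.001]
force: [-0.2, -0.1, -0.1]
opening: 0.093
gripper_force: 0.0
```

Request:
jog_arm --rows '[[[0,0,0],[0,0,0]],[[0,0,0],[0,0,0]],[[0,0,0],[0,0,0]],[[0,0,0],[0,0,0]],[[0,0,0],[0,0,0]]]' --hand 1 --squeeze 20

```text
t: 10.1
tool_pos: [0.4507, 0.3579, 0.0643]
orientation: [-3.14, -0.088, -0.001]
force: [-1.4, 0.0, 1.2]
opening: 0.0576
gripper_force: 0.0
```

Request:
jog_arm --rows '[[[0,0,0],[0,0,0]],[[0,0,0],[0,0,0]],[[0,0,0],[0,0,0]],[[0,0,0],[0,0,0]]]'

```text
t: 10.5
tool_pos: [0.4506, 0.3577, 0.064]
orientation: [3.14, 0.088, -0.0]
force: [-0.0, -0.8, -0.1]
opening: 0.0397
gripper_force: 20.0
```

Request:
jog_arm --rows '[[[0,0,-0.1],[0,0,0]],[[0,0,-0.3],[0,0,0]],[[0,0,-0.55],[0,0,0]],[[0,0,-0.8],[0,0,0]],[[0,0,-0.94],[0,0,0]]]'

```text
t: 11.0
tool_pos: [0.4517, 0.3585, 0.2571]
orientation: [-3.137, -0.087, -0.008]
force: [1.4, 0.1, -0.7]
opening: 0.0395
gripper_force: 20.0
```

```bash
python3 - <<'E'
from h import *
jog((.508,.041,.25),93.2)
E
```

```text
t 11.0 pos [0.4517 0.3585 0.2571] yaw -86.81 z [ 0.0047  0.0031 -1.    ] q [0.58 0.05 1.51 0.   1.58 2.1 ]
shift [0.1923 1.6009 0.032 ]
turn 0 [-0.0049  0.0028  1.9999]
turn 180 [-0.0018 -0.0031 -0.0001]
```

Request:
jog_arm --rows '[[[0.02,0.1,0],[0,0,0]],[[0.05,0.3,0],[0,0,0]],[[0.08,0.5,0],[0,0,0]],[[0.1,0.7,0],[0,0,0]],[[0.12,0.85,0],[0,0,0]]]'

```text
t: 11.5
tool_pos: [0.484, 0.1873, 0.2519]
orientation: [3.14, 0.087, -0.0]
force: [0.6, 0.2, -0.7]
opening: 0.0394
gripper_force: 20.0
```

Request:
jog_arm --rows '[[[0.02,0.2,0],[0,0,0]],[[0.04,0.4,0],[0,0,0]],[[0.06,0.6,0],[0,0,0]],[[0.075,0.72,0],[0,0,0]],[[0.078,0.746,0],[0,0,0]]]'

```text
t: 12.0
tool_pos: [0.508, 0.0387, 0.2518]
orientation: [3.14, 0.083, -0.001]
force: [-0.3, 0.7, -0.9]
opening: 0.0398
gripper_force: 20.0
```

Request:
jog_arm --rows '[[[0,0,0.2],[0,0,0]],[[0,0,0.4],[0,0,0]],[[0,0,0.55],[0,0,0]],[[0,0,0.6],[0,0,0]],[[0,0,0.6],[0,0,0]]]'

```text
t: 12.5
tool_pos: [0.5066, 0.0419, 0.1306]
orientation: [-3.14, -0.088, 0.005]
force: [0.3, 0.2, -0.9]
opening: 0.0399
gripper_force: 20.0
```

```bash
python3 - <<'E'
from h import *
jog((.508,.041,.072),93.2)
t=cam("top");s=cam("side");b=cv2.resize(s["f"][110:260,240:390],(600,600),interpolation=2);cv2.imwrite("pics/s5.png",b[:,:,::-1])
P=robot.read_state()["tool_pos"]-[0,0,.064];print(P,(proj(s,P)-[240,110])*4)
E
```

```text
t 12.5 pos [0.5066 0.0419 0.1306] yaw -86.77 z [-3.4e-03  3.0e-04 -1.0e+00] q [-0.02 -0.06  1.84  0.    1.36  1.5 ]
shift [0.0077 0.005  0.2928]
turn 0 [-3.4000e-03 -5.0000e-04 -1.9997e+00]
turn 180 [-0.0003  0.0022  0.0003]
[0.50888349 0.04167133 0.0697126 ] [313.64375003 406.53046669]
```

View pics/s5.png

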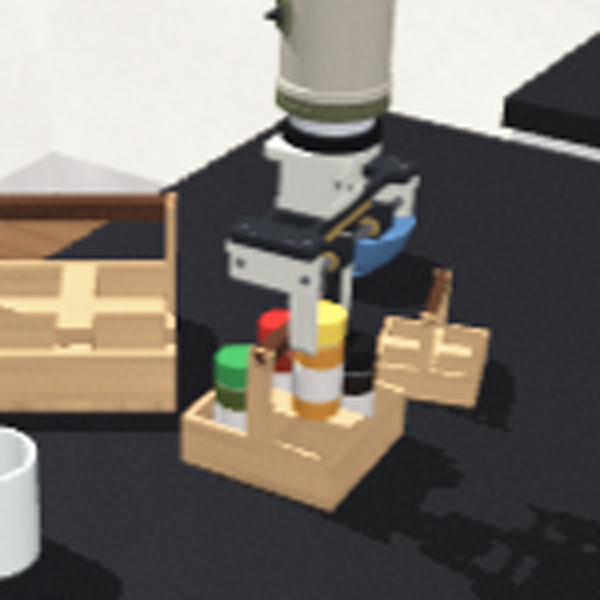

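The yellow jar hovers upright over cell b, its base at about crop (319,408), 1–2 px from the prediction. Lowering it.

Request:
jog_arm --rows '[[[0.008,0,0.06],[0,0,0]],[[0.008,0,0.12],[0,0,0]],[[0.008,0,0.17],[0,0,0]],[[0.008,0,0.17],[0,0,0]]]'

```text
t: 13.0
tool_pos: [0.508, 0.0413, 0.0958]
orientation: [-3.14, -0.087, 0.006]
force: [-0.9, 0.1, -1.6]
opening: 0.0395
gripper_force: 20.0
```

Request:
jog_arm --rows '[[[0,0,0.03],[0,0,0]],[[0,0,0.06],[0,0,0]],[[0,0,0.09],[0,0,0]],[[0,0,0.11],[0,0,0]],[[0,0,0.11],[0,0,0]]]'

```text
t: 13.5
tool_pos: [0.509, 0.0414, 0.0752]
orientation: [-3.14, -0.088, 0.002]
force: [-0.0, -0.3, -0.9]
opening: 0.0394
gripper_force: 20.0
```

Request:
jog_arm --rows '[[[0,0,0.005],[0,0,0]],[[0,0,0.01],[0,0,0]],[[0,0,0.015],[0,0,0]],[[0,0,0.015],[0,0,0]]]'

```text
t: 13.9
tool_pos: [0.5095, 0.0414, 0.0731]
orientation: [-3.14, -0.088, -0.0]
force: [0.7, 0.1, -1.7]
opening: 0.0399
gripper_force: 20.0
```

Request:
jog_arm --rows '[[[0,0,0.005],[0,0,0]],[[0,0,0.01],[0,0,0]],[[0,0,0.01],[0,0,0]]]'

```text
t: 14.2
tool_pos: [0.51, 0.0414, 0.0719]
orientation: [3.14, 0.088, 0.001]
force: [-2.5, 0.1, 5.1]
opening: 0.0395
gripper_force: 20.0
```

Request:
jog_arm --rows '[[[0,0,0],[0,0,0]],[[0,0,0],[0,0,0]],[[0,0,0],[0,0,0]],[[0,0,0],[0,0,0]]]' --hand -0.15

```text
t: 14.6
tool_pos: [0.5094, 0.0414, 0.0709]
orientation: [-3.14, -0.088, 0.0]
force: [-1.1, 0.7, 0.2]
opening: 0.0536
gripper_force: 0.0
```

Request:
jog_arm --rows '[[[0,0,-0.15],[0,0,0]],[[0,0,-0.35],[0,0,0]],[[0,0,-0.6],[0,0,0]],[[0,0,-0.8],[0,0,0]],[[0,0,-0.95],[0,0,0]]]'

```text
t: 15.1
tool_pos: [0.5103, 0.0414, 0.2645]
orientation: [3.14, 0.088, 0.005]
force: [0.9, 0.8, -0.3]
opening: 0.0534
gripper_force: 0.0
```

Request:
jog_arm --rows '[[[-0.5,0,-0.1],[0,0,-0.45]],[[-0.5,0,-0.1],[0,0,-0.45]],[[-0.5,0,-0.1],[0,0,-0.45]],[[-0.5,0,-0.1],[0,0,-0.45]],[[-0.5,0,-0.1],[0,0,-0.45]]]' --hand -1

```text
t: 15.6
tool_pos: [0.4095, 0.0358, 0.2815]
orientation: [2.912, 1.177, 0.002]
force: [0.6, -1.4, -0.8]
opening: 0.0886
gripper_force: 0.0
```

Request:
jog_arm --rows '[[[0,0,0],[0,0,-0.45]],[[0,0,0],[0,0,-0.45]],[[0,0,0],[0,0,-0.45]],[[0,0,0],[0,0,-0.45]],[[0,0,0],[0,0,-0.45]]]'

```text
t: 16.1
tool_pos: [0.4096, 0.0358, 0.281]
orientation: [-2.325, -2.113, -0.0]
force: [0.3, -0.3, 0.7]
opening: 0.0928
gripper_force: 0.0
```

```bash
python3 - <<'E'
from h import *
jog((.544,.0075,.16),3.2)
t,s=cam("top"),cam("side")
for c in("red","yellow","green"):
    p,_=blob(t,c);print(c,p.round(1),onz(t,p,.098).round(4))
def poly(c,lo,hi,roi):
    x0,y0,x1,y1=roi; m=cv2.inRange(c["hsv"],lo,hi)[y0:y1,x0:x1]
    l=cv2.connectedComponentsWithStats(m); i=1+np.argmax(l[2][1:,4]); return cv2.minAreaRect((np.argwhere(l[1]==i)[:,::-1]+[x0,y0]).astype(np.float32)),l[2][i]
b=poly(t,(5,90,60),(16,255,200),(275,205,360,280));q=poly(s,(0,60,20),(14,255,150),(295,175,335,205));print(b,q)
print(tri(t,b[0][0],s,q[0][0]))
a=cv2.resize(t["f"][180:300,230:390],(800,600),interpolation=2);cv2.imwrite("pics/t6.png",a[:,:,::-1])
E
```

```text
t 16.1 pos [0.4096 0.0358 0.281 ] yaw -5.46 z [-0.  0. -1.] q [-0.04 -0.41  1.87  0.    1.69  0.06]
shift [-0.0769  0.6822  0.6049]
turn 0 [-0.     -0.     -0.0962]
turn 180 [-0.      0.      1.9038]
red [328.6 225.4] [ 0.577  -0.0257  0.098 ]
yellow [299.9 252.3] [0.5134 0.0449 0.098 ]
green [298.5 226.9] [0.5746 0.0469 0.098 ]
(((316.32684326171875, 238.22958374023438), (8.483447074890137, 53.14630126953125), 86.42366790771484), array([ 15,  28,  54,  12, 304], dtype=int32)) (((315.9482727050781, 191.8793182373047), (11.211139678955078, 25.328872680664062), 48.36646270751953), array([  9,   5,  23,  23, 181], dtype=int32))
(array([0.54397162, 0.00545805, 0.11632897]), np.float64(0.0033585435273315637))
```

View pics/t6.png

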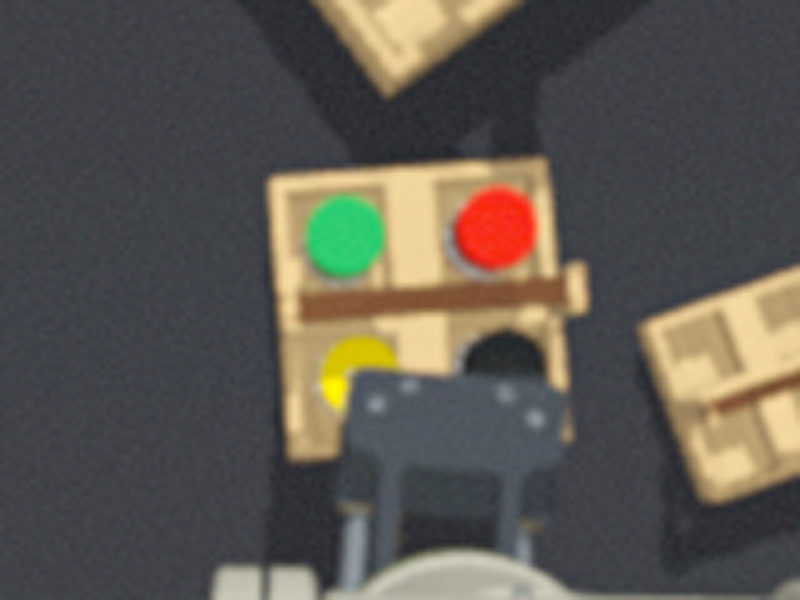

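All four caps sit in their cells. The green, red and black caps are fully or mostly visible, the yellow one is half-hidden by the gripper, and the bar's middle is at about (316.7,239). Moving over the handle.

Request:
jog_arm --rows '[[[-0.077,0.68,0],[0,0,-0.095]],[[-0.077,0.68,0.1],[0,0,-0.095]],[[-0.077,0.68,0.3],[0,0,-0.095]],[[-0.077,0.68,0.5],[0,0,-0.095]],[[-0.077,0.68,0.5],[0,0,-0.095]]]'

```text
t: 16.7
tool_pos: [0.5394, 0.0067, 0.1727]
orientation: [-2.165, -2.262, 0.013]
force: [-1.4, -0.7, -0.7]
opening: 0.0934
gripper_force: 0.0
```

Request:
jog_arm --rows '[[[0,0,0],[0,0,0]],[[0,0,0],[0,0,0]]]'

```text
t: 16.9
tool_pos: [0.5445, 0.0068, 0.1841]
orientation: [2.167, 2.271, 0.004]
force: [-0.6, -0.2, 0.4]
opening: 0.0929
gripper_force: 0.0
```

```bash
python3 - <<'E'
from h import *
jog((.544,.007,.106),3.2)
E
```

```text
t 16.9 pos [0.5445 0.0068 0.1841] yaw 2.68 z [ 3.7e-03 -3.0e-04 -1.0e+00] q [-0.08 -0.    1.69  0.    1.45 -0.13]
shift [ 0.0014 -0.0039  0.3903]
turn 0 [ 0.0024  0.0003 -0.0057]
turn 180 [ 5.0000e-04 -3.7000e-03  1.9943e+00]
```

Request:
jog_arm --rows '[[[0,0,0.1],[0,0,0]],[[0,0,0.2],[0,0,0]],[[0,0,0.3],[0,0,0]],[[0,0,0.37],[0,0,0]],[[0,0,0.37],[0,0,0]]]'

```text
t: 17.4
tool_pos: [0.5431, 0.0068, 0.1071]
orientation: [-2.168, -2.274, 0.0]
force: [0.2, 0.5, -0.4]
opening: 0.0934
gripper_force: 0.0
```

Request:
jog_arm --rows '[[[0,0,0],[0,0,0]],[[0,0,0],[0,0,0]],[[0,0,0],[0,0,0]],[[0,0,0],[0,0,0]],[[0,0,0],[0,0,0]]]' --hand 1 --squeeze 50

```text
t: 17.9
tool_pos: [0.5436, 0.0067, 0.1074]
orientation: [2.167, 2.274, 0.001]
force: [0.3, -0.1, 0.3]
opening: 0.058
gripper_force: 0.0
```

Request:
jog_arm --rows '[[[0,0,0],[0,0,0]],[[0,0,0],[0,0,0]],[[0,0,0],[0,0,0]],[[0,0,0],[0,0,0]],[[0,0,0],[0,0,0]]]'

```text
t: 18.4
tool_pos: [0.5434, 0.0067, 0.107]
orientation: [-2.168, -2.274, 0.0]
force: [-0.3, 0.8, 0.1]
opening: 0.0177
gripper_force: 0.0
```

Request:
jog_arm --rows '[[[0,0,0],[0,0,0]],[[0,0,0],[0,0,0]],[[0,0,0],[0,0,0]]]'

```text
t: 18.7
tool_pos: [0.5436, 0.0066, 0.107]
orientation: [2.168, 2.274, 0.0]
force: [1.9, -0.5, -3.1]
opening: 0.0134
gripper_force: 50.0
```

Request:
jog_arm --rows '[[[0,0,-0.01],[0,0,0]],[[0,0,-0.03],[0,0,0]],[[0,0,-0.06],[0,0,0]],[[0,0,-0.1],[0,0,0]],[[0,0,-0.15],[0,0,0]]]'

```text
t: 19.2
tool_pos: [0.5431, 0.0067, 0.1375]
orientation: [-2.167, -2.274, 0.001]
force: [-0.1, -0.2, -6.3]
opening: 0.0133
gripper_force: 50.0
```

Request:
jog_arm --rows '[[[0,0,-0.06],[0,0,0]],[[0,0,-0.12],[0,0,0]],[[0,0,-0.18],[0,0,0]],[[0,0,-0.24],[0,0,0]],[[0,0,-0.29],[0,0,0]]]'

```text
t: 19.7
tool_pos: [0.5437, 0.0067, 0.1966]
orientation: [2.167, 2.273, 0.001]
force: [0.8, -0.8, -6.5]
opening: 0.0134
gripper_force: 50.0
```

Request:
jog_arm --rows '[[[0,0,-0.05],[0,0,0]],[[0,0,-0.1],[0,0,0]],[[0,0,-0.14],[0,0,0]],[[0,0,-0.17],[0,0,0]],[[0,0,-0.18],[0,0,0]]]'

```text
t: 20.2
tool_pos: [0.5438, 0.0067, 0.2319]
orientation: [2.167, 2.273, 0.001]
force: [-0.1, 0.7, -7.0]
opening: 0.0132
gripper_force: 50.0
```

Request:
jog_arm --rows '[[[0,0,0],[0,0,0]],[[0,0,0],[0,0,0]],[[0,0,0],[0,0,0]],[[0,0,0],[0,0,0]],[[0,0,0],[0,0,0]]]'

```text
t: 20.7
tool_pos: [0.5433, 0.0067, 0.2308]
orientation: [-2.167, -2.274, 0.0]
force: [0.2, -0.8, -7.3]
opening: 0.0136
gripper_force: 50.0
```

```bash
python3 - <<'E'
from h import *
s=cam("side");b=cv2.resize(s["f"][70:270,230:410],(540,600),interpolation=2);cv2.imwrite("pics/s7.png",b[:,:,::-1])
print(robot.read_state())
E
```

```text
{'t': 20.75, 'q': array([-8.20282611e-02, -2.74158354e-02,  1.62929633e+00,  1.59300888e-05,
        1.54005714e+00, -1.29909049e-01]), 'dq': array([-4.80095653e-04, -4.53334004e-04, -1.20434392e-03, -9.57553662e-04,
       -4.53062148e-05, -2.42240736e-03]), 'joint_torque': array([ 1.52039331e-03, -5.14780927e+01, -5.29636323e+01,  9.04421671e-02,
        2.32031528e-02, -3.83023944e-04]), 'tool_pos': array([0.54334672, 0.00670875, 0.23083487]), 'orientation': array([-2.16743627e+00, -2.27377996e+00,  3.21008471e-04]), 'force': array([ 0.20109339,  0.01387077, -6.49594485]), 'wrist_torque': array([-0.03069475, -0.065764  , -0.04475222]), 'gripper_force': 49.991896748542786, 'opening': 0.013364469183932762}
```

View pics/s7.png

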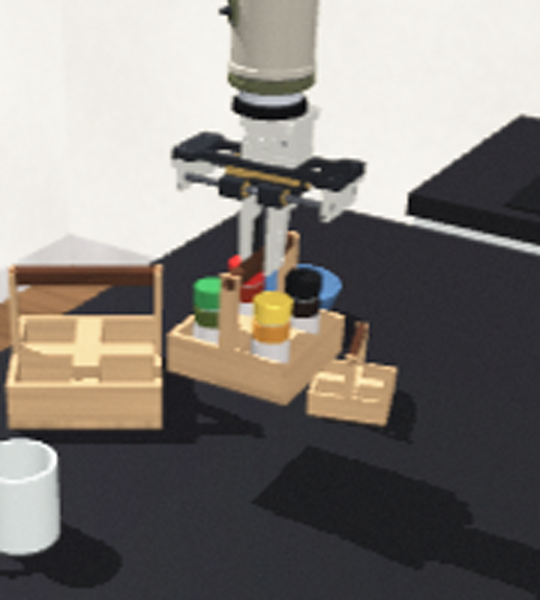

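The caddy hangs level about 12 cm up, with all four jars upright in their cells. Handing in.

```bash
python3 -c "
from plant import robot
print(robot.close_job())"
```

```text
the job is handed in; nothing more can be done
None
```

I put the red jar in cell a and the yellow jar in cell b, then handed the job in at about 21 s with the caddy held level and still about 12 cm up and all four jars upright in their cells; the verdict was not shown.

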